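# Lock the carved chest

## Robot

A 6-joint arm with a two-finger parallel gripper is mounted at the origin on the work surface. World frame = base frame: x ahead of the robot, y to its left, z up, the work surface at z = 0. Lengths are in mm, angles in degrees, forces in N, time in s.
With the tool pointing down it reaches from about 350 to 850 mm from the base axis. Payload 8.1 kg.
Tool frame: the origin (TCP) lies midway between the tips of the shut fingers; the grasp point (between the pads) lies 19 mm behind it (r.grip_point_offset is the distance from the TCP to the grasp point, in mm); z points along the fingers, y is the line along which they close (so a half turn about z gives the same grasp; the last joint's range is limited). The gripper opens to 85 mm and grips with 20 to 120 N. Pads are 22 mm wide; open, the fingers measure 114 mm over their backs; the gripper's body (76 mm by 85 mm) begins 54 mm behind the grasp point. The pads swing forward as they close: fully open they stand 13 mm farther back than shut.
Start: joints at [-81.44, 7.471, 85.268, -0, 87.261, -4.893], TCP at [139.609, -583.536, 231.292] pointing down, gripper open.
Joint ranges: [-169.43, 169.43], [-51.17, 129.36], [1.28, 143.12], [-76.62, 256.62], [0, 156.53], [-152.29, 152.29]. Speed limits (degrees/s): [136.94, 136.94, 159.86, 180, 180, 180].

## Interface

Orientations are given as [roll, pitch, yaw] about the fixed x, y, z axes, in that order (R = Rz(yaw) Ry(pitch) Rx(roll)).
In Python, from bench import r gives the robot as it stands.
- The arm moves only by the shell command python3 -m inch 'ROWS' [FORCE]. ROWS is JSON, one flat list of numbers, 7 for each row, row after row: the shift along the world's x, y, z in m, then the turn, a rotation vector about the world's x, y, z in degrees, then the closure in counts, from 0 (fully open) to 255 (shut). A call has 1 to 10 rows; each row shifts and turns the commanded pose from where the row before left it; what a row does not reach is not made up. A row lasts 1/10 s, in which the tool goes at most 50 mm and 8.59 degrees, less where a joint would pass 70% of its speed; a pose out of reach is approached as far as the arm can. A call with a gripper value outside its range is refused whole. The fingers move at their own pace and stop on an object; FORCE is the grip in N (left out, the last holds). Time passes only in rows, so rows that do not move let the fingers close. It gives the time, the measured TCP pose, the force and the opening at its end, in the units of the state.
- r.sense(): the state, without advancing time (a new reading comes with each control period).
- r.snapshot(name): name is "scene" or "top" or "wrist"; returns (picture, depth): 400x640x3 uint8, red, green, blue; 400x640 float32, mm along the optical axis (not along the pixel's ray), 0 where there is no reading.
- r.get_calibration(name): a dict with "fovy" (degrees; the focal length in pixels is half the picture's height over the tangent of half this angle, whatever the lens; pixels are square), "cx", "cy" (the principal point, pixels), "position" and "rotation" of the camera in the world; the wrist camera has in their place "tool_from_camera" (4x4, takes a point from camera to tool coordinates, whose origin is the TCP and whose axes are the flange's). Camera axes: x right, y up, looking along -z (the intrinsics and any distortion apply to the point x, -y, -z); pixel columns grow to the right and rows downward; lengths in mm; the calibration is good to about 2 mm. A picture is of the moment at which its call begins: read the wrist's pose just before it. get_calibration takes no time and is no camera call.
- r.hand_in(): hands the job in, once; it reports no verdict.
The state is a dict: "time": time; "joint_pos": joint angles; "qd": joint speeds; "joint_efforts": joint torques, N m; "tool_pos": TCP position; "tcp_rot": TCP orientation; "ft_force": force on the tool from outside, world axes, zero at the start; "wrist_torque": the same for the moment, N m; "finger_gap": finger opening in mm.
Only numpy, scipy, OpenCV 4.12 (cv2) and the standard library are available. Lean on these libraries where they do the work, as an engineer would, in place of code of your own. Each camera call takes 0.05 s, during which the arm holds its last target. There are 200 camera calls.

## Task

Lock the larger carved chest: take hold of its key from above and turn it gently to and fro, a little to one side and then to the other, until the lock finds its catch and the raised brass plunger beside the key drops home onto the lid. Then stop turning and let go, leaving the key where it is. Do not press the plunger, and leave the key of the smaller box alone.

Things in the scene. Friction and masses are not known exactly. Their poses are not given: they have to be found in the camera images.
- chest_key: Flat steel key upright in the larger chest's lid. Origin on its turning axis at the lid's top, z up along that axis. Its bow is a blade 34 mm wide along its x, 8 mm thick along y; flat faces 40 to 76 mm above the origin (rounded top to 89): pinch them 58 mm up. Below: a 10 mm round shank. Turns on a fixed axis, 0.03 N m friction, 43 deg each way from mid-travel; starts within 5 deg of it.
- chest: Larger carved chest, 150 (x) x 200 (y) x 100 mm high, fixed; origin under its centre. The lock's catch is hidden, to one side of the key's start or the other (at times both). Turning the key 36 deg from its start one way and, if nothing drops, 36 deg the other way always meets it. The catch is about 20 deg wide: once in it the key has up to 20 deg of play ahead, then is blocked.
- plunger: Loose brass plunger upright in a bore in the chest's lid, 34 mm from the key's axis on its far side from the robot; 12 mm shaft, head 18 mm wide, 6 mm thick. Origin: centre of its foot (hidden), z up; head's top 33 mm above. Starts with origin 87 mm above the bench, head's top 20 mm above the lid; at the catch it falls 14 mm by its own weight until its head rests on the lid, and stays.
- small_key (a joint): Turn angle (rad, counter-clockwise from above positive) of the round ring key in the smaller box (114 x 154 x 80 mm high, no plunger), which is already locked and stands on the other side of the bench. 0 as it stands; keep within 0.15. The ring reaches 57 mm above its lid.
Not all that is in view belongs to the job. Several things have the shape of the plunger; the one meant has the colours described above.

How it is judged (in metres and radians):
On the way, in this order (a step that is already met when the one before it is completed fails the run):
1. the chest's key is held while the plunger still stands up (contact force between the fingers and chest_key above 1 N and height (world z) of plunger above 0.083 m), for 0.1 s.
2. the plunger drops home while the key is held (contact force between the fingers and chest_key above 1 N and height (world z) of plunger below 0.077 m), for 0.05 s.
At the end, for the whole second after the job is handed in: The plunger stands in its bore (axis within 39 mm of the key's, tilted less than 10 degrees), its head down on the lid within 4 mm, at rest, and the key has been let go (height (world z) of plunger between 0.068 and 0.077 m and horizontal distance between plunger and chest_key below 0.039 m and angle between plunger's own z axis and vertical below 0.17 rad and linear speed of plunger below 0.02 m/s); the robot touches nothing.
It fails at once if the fingers press on the plunger (over 5 N) (contact force between the fingers and plunger above 5 N).
It fails at once if the key is wrenched on against the dropped plunger (over 60 N on it) (contact force between plunger and anything else above 60 N).
It fails at once if the small box's key is turned by more than 0.15 rad (value of joint small_key above 0.15 rad or value of joint small_key below -0.15 rad).
It also fails if it takes over 45 s, if anything falls off the work surface, if the arm or the gripper's body presses on something with over 40 N, if the wrist force passes 120 N, or if a joint passes its speed limit or range.

## Working session

There is one attempt and no reset: what is moved stays moved. The work goes in short steps, Python scripts to look and compute and a shell command to move; the robot and the scene stay as the last step left them, time stands still between calls to the robot, and variables do not carry over. Pictures are saved under pics/ and viewed, on a budget of 10 in all, crops included, one or two more only if the job needs it, and the job is handed in when it is done.

```bash
ls; mkdir -p pics; python3 - <<'E'
from bench import r
import cv2,numpy as np
for n in ("scene","top"):
    im,d=r.snapshot(n); cv2.imwrite(f"pics/{n}0.png",im[:,:,::-1]); np.savez(f"pics/{n}0.npz",im=im,d=d)
    c=r.get_calibration(n); print(n,c)
print(r.get_calibration("wrist")); print(r.sense()["time"])
E
```

```text
pics
scene {'fovy': 56.49661264724071, 'cx': 320.0071621704957, 'cy': 194.07568077436156, 'position': array([ 859.9434795 , -317.01851099,  559.10520185]), 'rotation': array([44.18292835, -0.18495608, 43.51481841])}
top {'fovy': 46.807148845586475, 'cx': 322.8456391623073, 'cy': 200.1202433782659, 'position': array([ 329.39862835,  -13.21425164, 1051.5965874 ]), 'rotation': array([ 13.0961761 ,   0.27970233, -93.97393826])}
{'fovy': 71.31214407783945, 'cx': 319.9410495604264, 'cy': 200.73740065790855, 'tool_from_camera': array([[-1.34812930e-03,  9.56025251e-01,  2.93281268e-01,
         7.48964408e+01],
       [ 9.99999076e-01,  1.23729836e-03,  5.63416726e-04,
        -8.64042347e-01],
       [ 1.75764184e-04,  2.93281757e-01, -9.56026035e-01,
        -1.42518881e+02],
       [ 0.00000000e+00,  0.00000000e+00,  0.00000000e+00,
         1.00000000e+00]])}
0.1
```

View pics/scene0.png

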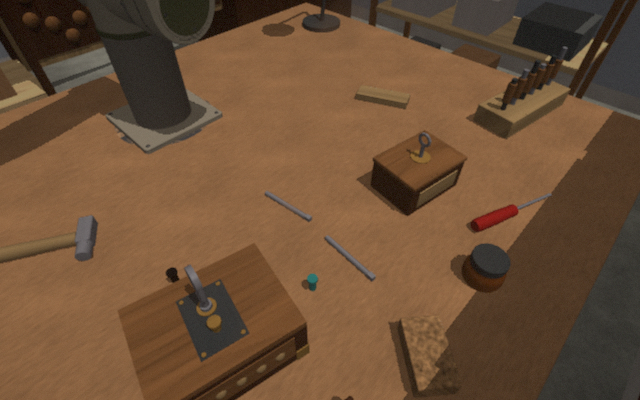

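View pics/top0.png

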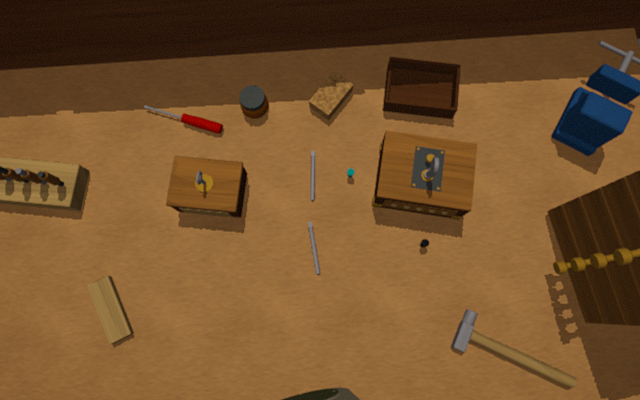

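The scene view shows the larger chest at lower left, with a dark lock plate, its key bow near (195,285) and the brass plunger near (213,322). In the top view the plate is near (430,168), and the smaller box with the ring key is on the left at (205,183). A teal and a black plunger-shaped decoy lie on the bench. Next I'll measure with depth.

```bash
cat > h.py <<'E'
import numpy as np,cv2
from scipy.spatial.transform import Rotation as R
from bench import r
def cloud(d,c,T=None):
    f=200/np.tan(np.radians(c["fovy"]/2)); v,u=np.mgrid[:400,:640]
    P=np.stack([(u-c["cx"])/f*d,-(v-c["cy"])/f*d,-d],-1)
    if T is None: M=R.from_euler("xyz",c["rotation"],degrees=True).as_matrix(); t=c["position"]
    else: M,t=T[:3,:3],T[:3,3]
    return P@M.T+t
def wristT(s,c):
    T=np.eye(4);T[:3,:3]=R.from_euler("xyz",s["tcp_rot"],degrees=True).as_matrix();T[:3,3]=s["tool_pos"]
    return T@c["tool_from_camera"]
def report(P,im,box):
    u0,u1,v0,v1=box; p=P[v0:v1,u0:u1].reshape(-1,3); c=im[v0:v1,u0:u1].reshape(-1,3).astype(int)
    for a,b in ((97,104),(112,128),(138,178),(150,195)):
        m=(p[:,2]>a)&(p[:,2]<b); q=p[m]
        if len(q)<5: print(a,b,len(q)); continue
        rect=cv2.minAreaRect(q[:,:2].astype(np.float32)); print((a,b),len(q),"med",np.median(q,0).round(1),"rect",np.round(rect[0],1),np.round(rect[1],1),round(rect[2],1),"col",np.median(c[m],0))
E
python3 - <<'E'
from h import *
for n,b,pl in (("scene",(100,320,230,400),(190,320)),("top",(370,485,125,225),(430,168))):
    z=np.load(f"pics/{n}0.npz"); P=cloud(z["d"],r.get_calibration(n)); print(n); report(P,z["im"],b)
    print("table",P[230,330],P[300,200])
s=r.sense();print(s["tool_pos"],s["tcp_rot"])
E
```

```text
scene
(97, 104) 16353 med [ 612.6 -266.   100.7] rect [ 603.8 -251.2] [200.5 152.1] 76.9 col [110.  73.  44.]
(112, 128) 227 med [ 622.6 -254.4  120.4] rect [ 612.  -252.7] [17.5 41.6] 74.2 col [124.  91.  48.]
(138, 178) 161 med [ 606.1 -251.4  161.3] rect [ 591.8 -250.1] [ 8.  32.5] 89.2 col [66. 61. 60.]
(150, 195) 303 med [ 601.2 -250.2  181.4] rect [ 592.  -248.7] [ 8.  32.3] 82.6 col [93. 83. 82.]
table [5.67104935e+02 2.18137167e+01 1.95020581e-01] [ 591.87550534 -252.46874902  128.86652589]
top
(97, 104) 5515 med [ 599.1 -248.6   99.6] rect [ 602.4 -251.8] [200.5 151.6] 77.0 col [127.  81.  33.]
(112, 128) 54 med [ 621.4 -252.9  119. ] rect [ 608.4 -249.1] [13.9 47. ] 69.0 col [148.5 108.   31.5]
(138, 178) 85 med [ 583.  -244.8  161.2] rect [ 588.7 -246.5] [ 7.4 34.5] 87.4 col [55. 52. 50.]
(150, 195) 135 med [ 584.8 -245.9  178.1] rect [ 588.5 -248.2] [ 8.4 34.2] 80.2 col [64. 59. 57.]
table [ 5.02199758e+02 -3.65793386e+01  4.98180833e-02] [ 3.65215292e+02  2.63774636e+02 -1.19973738e-01]
[ 139.51553992 -583.0440967   230.33423036] [-1.79904097e+02 -5.55610721e-03  1.34518474e+01]
```

```bash
python3 - <<'E'
from h import *
z=np.load("pics/top0.npz"); P=cloud(z["d"],r.get_calibration("top"))
for b in ((545,640,165,380),(550,640,30,160),(380,465,55,120),(450,580,305,390),(370,640,0,400)):
    p=P[b[2]:b[3],b[0]:b[1]].reshape(-1,3); p=p[p[:,2]>15]; print(b,p.min(0).round(),p.max(0).round())
a=np.array([139.5,-583]);e=np.array([590,-249]);q=P.reshape(-1,3);t=np.clip((q[:,:2]-a)@(e-a)/((e-a)@(e-a)),0,1)
m=np.linalg.norm(q[:,:2]-a-t[:,None]*(e-a),axis=1)<110; print("corridor max z",[(k,q[m&(abs(t-k)<.05),2].max().round() if (m&(abs(t-k)<.05)).any() else None) for k in np.arange(0,1.01,.1)])
E
```

```text
(545, 640, 165, 380) [ 147. -574.   15.] [ 515.  -13. 1052.]
(550, 640, 30, 160) [ 329. -759.   15.] [ 880.  -13. 1052.]
(380, 465, 55, 120) [ 329. -373.   15.] [ 904.  -13. 1052.]
(450, 580, 305, 390) [ 132. -565.   15.] [ 329.  -13. 1052.]
(370, 640, 0, 400) [ 132. -759.   15.] [ 904.  -13. 1052.]
corridor max z [(np.float64(0.0), np.float64(7.0)), (np.float64(0.1), np.float64(30.0)), (np.float64(0.2), np.float64(217.0)), (np.float64(0.30000000000000004), np.float64(252.0)), (np.float64(0.4), np.float64(287.0)), (np.float64(0.5), np.float64(27.0)), (np.float64(0.6000000000000001), np.float64(6.0)), (np.float64(0.7000000000000001), np.float64(6.0)), (np.float64(0.8), np.float64(103.0)), (np.float64(0.9), np.float64(104.0)), (np.float64(1.0), np.float64(191.0))]
```

A shelf about 290 mm tall stands in the direct path, so I'll rise first and then cross over.

```bash
python3 -m inch '[0,0,0.04,0,0,0,0, 0,0,0.04,0,0,0,0, 0,0,0.04,0,0,0,0, 0,0,0.04,0,0,0,0, 0,0,0.04,0,0,0,0, 0,0,0.02,0,0,0,0]' 60
python3 -m inch '[0.032,0.024,0,0,0,-1.6,0, 0.032,0.024,0,0,0,-1.6,0, 0.032,0.024,0,0,0,-1.6,0, 0.032,0.024,0,0,0,-1.6,0, 0.032,0.024,0,0,0,-1.6,0, 0.032,0.024,0,0,0,-1.6,0, 0.032,0.024,0,0,0,-1.6,0]'
python3 -m inch '[0.032,0.024,0,0,0,-1.6,0, 0.032,0.024,0,0,0,-1.6,0, 0.032,0.024,0,0,0,-1.6,0, 0.032,0.024,0,0,0,-1.6,0, 0.032,0.024,0,0,0,-1.6,0, 0.032,0.024,0,0,0,-1.6,0, 0.032,0.024,0,0,0,-1.6,0, 0,0,0,0,0,0,0, 0,0,0,0,0,0,0]'
```

```text
time: 0.7
tool_pos: [139.7, -583.8, 455.5]
tcp_rot: [179.7, 0.0, 13.5]
ft_force: [-0.4, -0.7, 0.4]
finger_gap: 85.2
time: 1.4
tool_pos: [364.6, -414.3, 450.9]
tcp_rot: [-180.0, 0.0, 2.2]
ft_force: [0.1, -0.7, 0.1]
finger_gap: 85.6
time: 2.3
tool_pos: [588.1, -246.8, 450.1]
tcp_rot: [-180.0, 0.1, -8.8]
ft_force: [-0.4, 0.1, 0.7]
finger_gap: 85.4
```

Descend to about TCP z = 290, then look with the wrist camera.

```bash
python3 -m inch '[0,0,-0.04,0,0,0,0, 0,0,-0.04,0,0,0,0, 0,0,-0.04,0,0,0,0, 0,0,-0.04,0,0,0,0, 0,0,0,0,0,0,0, 0,0,0,0,0,0,0]'
cat > look.py <<'E'
from h import *
import sys
s=r.sense(); im,d=r.snapshot("wrist"); c=r.get_calibration("wrist"); P=cloud(d,c,wristT(s,c))
q=P.reshape(-1,3); near=np.linalg.norm(q[:,:2]-[600,-250],axis=1)<140; P[~near.reshape(400,640)]=0
print(s["time"],s["tool_pos"],s["tcp_rot"]); report(P,im,(0,640,0,400))
m=(P[...,2]>108)&(P[...,2]<126)&(np.linalg.norm(P[...,:2]-[623,-254],axis=-1)<22)
if m.any(): print("plunger",np.median(P[m],0).round(1),m.sum())
cv2.imwrite(f"pics/{sys.argv[1]}.png",im[:,:,::-1])
E
python3 look.py w1
```

```text
time: 2.9
tool_pos: [586.6, -248.3, 291.8]
tcp_rot: [-180.0, 0.1, -9.0]
ft_force: [0.3, 0.4, 0.7]
finger_gap: 85.6
2.9 [ 586.61122728 -248.25139369  291.78276638] [-1.79988811e+02  7.13201541e-02 -9.01567718e+00]
(97, 104) 19932 med [ 610.7 -251.9   99.9] rect [ 602.7 -250.6] [200.6 150.5] 76.8 col [149. 103.  59.]
(112, 128) 199 med [ 622.7 -255.1  119.7] rect [ 611.6 -251.1] [17.1 40.1] 70.4 col [168. 128.  61.]
(138, 178) 65 med [ 605.7 -250.4  163.3] rect [ 596.9 -249.1] [ 7.3 18.8] 86.0 col [107.  96.  86.]
(150, 195) 303 med [ 595.3 -248.1  186. ] rect [ 590.6 -247.3] [ 7.1 31.5] 80.5 col [135. 125. 122.]
plunger [ 622.8 -255.2  119.7] 198
```

View pics/w1.png

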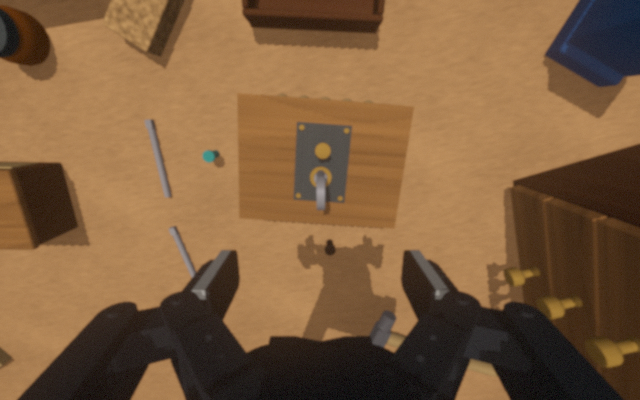

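The wrist view shows the chest centred at about (325,160) with the plunger head at (322,150) and the key bow at (321,190). The fingers straddle the key's line.

All views agree: key at about (590,-248) with yaw near -9.3°, plunger 33 mm beyond it with its head at z = 120. Now descend to the key.

```bash
python3 -m inch '[0.003,0.0004,-0.03,0,0,0,0, 0,0,-0.03,0,0,0,0, 0,0,-0.03,0,0,0,0, 0,0,-0.03,0,0,0,0, 0,0,-0.02,0,0,0,0, 0,0,-0.012,0,0,0,0, 0,0,0,0,0,0,0, 0,0,0,0,0,0,0]' 25
python3 -m inch '[0,0,0,0,0,0,200, 0,0,0,0,0,0,220, 0,0,0,0,0,0,240, 0,0,0,0,0,0,255, 0,0,0,0,0,0,255, 0,0,0,0,0,0,255, 0,0,0,0,0,0,255, 0,0,0,0,0,0,255]' 25
python3 look.py w2; python3 -c "
from bench import r;s=r.sense();print(s['ft_force'],s['wrist_torque'])"
```

```text
time: 3.75
tool_pos: [591.9, -247.9, 141.9]
tcp_rot: [179.9, -0.2, -9.0]
ft_force: [-0.4, -0.8, -0.7]
finger_gap: 85.5
time: 4.55
tool_pos: [590.3, -248.9, 139.4]
tcp_rot: [179.9, -0.0, -9.0]
ft_force: [-0.2, -7.8, -1.2]
finger_gap: 8.4
4.55 [ 590.33699549 -248.8726857   139.43883122] [ 1.79861166e+02 -2.03814225e-02 -8.99960952e+00]
(97, 104) 52771 med [ 624.1 -252.7   99.9] rect [ 602.4 -250.9] [201.3 150.6] 76.8 col [159. 110.  63.]
(112, 128) 700 med [ 622.6 -255.4  119.7] rect [ 611.4 -251.3] [17.6 41.1] 69.5 col [177. 137.  66.]
(138, 178) 2377 med [ 600.2 -249.9  164.1] rect [ 594.4 -246.1] [28.9 28.4] 45.4 col [90. 84. 81.]
(150, 195) 7623 med [ 599.7 -248.8  186.7] rect [ 592.3 -247.5] [81.3 29. ] 81.3 col [50. 43. 39.]
plunger [ 622.8 -255.5  119.7] 683
[-0.64670915 -7.79789064 -1.67602695] [-0.94601235  0.05658712  0.05673007]
```

View pics/w2.png

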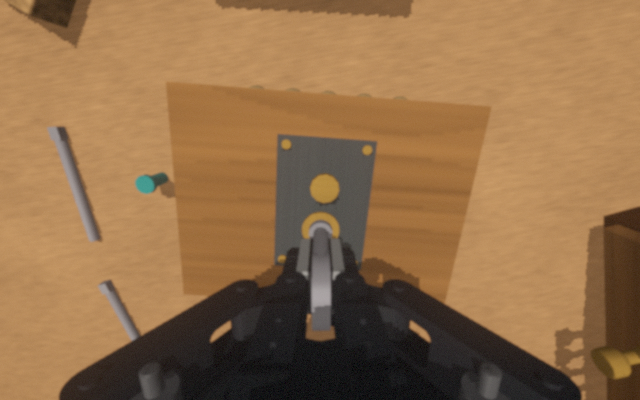

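The key is held between the pads (gap 8.4 mm) and the plunger at (325,188) is still up. The 8 N side force means the tool is about 1 mm too far in +y, so I'll relieve that and start turning counter-clockwise in small steps.

```bash
cat > chk.py <<'E'
from h import *
s=r.sense(); im,d=r.snapshot("wrist"); c=r.get_calibration("wrist"); P=cloud(d,c,wristT(s,c))
D=np.linalg.norm(P[...,:2]-[622.8,-255.4],axis=-1)
m=(P[...,2]>97)&(P[...,2]<130)&(D<6)
print("PLUNGER top z",np.median(P[m][:,2]).round(1),m.sum(),"yaw",s["tcp_rot"][2].round(1),"F",s["ft_force"].round(1),"Tz",s["wrist_torque"][2].round(3),"gap",round(float(s["finger_gap"]),1))
E
python3 -m inch '[0,-0.0008,0,0,0,0,255, 0,0,0,0,0,0,255]'; python3 chk.py
python3 -m inch '[0,0,0,0,0,3,255, 0,0,0,0,0,3,255, 0,0,0,0,0,0,255]'; python3 chk.py
python3 -m inch '[0,0,0,0,0,3,255, 0,0,0,0,0,3,255, 0,0,0,0,0,0,255]'; python3 chk.py
```

```text
time: 4.8
tool_pos: [590.4, -248.9, 139.4]
tcp_rot: [179.9, -0.0, -9.0]
ft_force: [-1.5, -5.3, 1.3]
finger_gap: 7.9
PLUNGER top z 119.8 310 yaw -9.0 F [-1.5 -5.3  1.3] Tz 0.021 gap 7.9
time: 5.15
tool_pos: [590.4, -248.8, 139.5]
tcp_rot: [179.9, 0.0, -2.9]
ft_force: [-2.0, -4.5, 0.2]
finger_gap: 7.5
PLUNGER top z 119.8 308 yaw -2.9 F [-2.  -4.5  0.2] Tz -0.017 gap 7.5
time: 5.5
tool_pos: [590.4, -248.6, 139.5]
tcp_rot: [179.9, 0.0, 3.1]
ft_force: [-2.4, -4.6, 0.2]
finger_gap: 7.9
PLUNGER top z 119.8 305 yaw 3.1 F [-2.4 -4.6  0.2] Tz 0.006 gap 7.9
```

```bash
python3 -m inch '[0,0,0,0,0,3,255, 0,0,0,0,0,3,255, 0,0,0,0,0,0,255]'; python3 chk.py
```

```text
time: 5.85
tool_pos: [590.4, -248.5, 139.4]
tcp_rot: [180.0, 0.0, 9.1]
ft_force: [-3.3, -4.5, 2.1]
finger_gap: 7.2
PLUNGER top z 119.9 300 yaw 9.1 F [-3.3 -4.5  2.1] Tz 0.058 gap 7.2
```

```bash
python3 -m inch '[0,0,0,0,0,3,255, 0,0,0,0,0,3,255, 0,0,0,0,0,0,255]'; python3 chk.py
```

```text
time: 6.2
tool_pos: [590.4, -248.4, 139.4]
tcp_rot: [180.0, 0.0, 15.0]
ft_force: [-2.7, -4.7, 1.6]
finger_gap: 7.7
PLUNGER top z 119.8 303 yaw 15.0 F [-2.7 -4.7  1.6] Tz 0.008 gap 7.7
```

```bash
python3 -m inch '[0,0,0,0,0,3,255, 0,0,0,0,0,3,255, 0,0,0,0,0,0,255]'; python3 chk.py
```

```text
time: 6.55
tool_pos: [590.3, -248.3, 139.4]
tcp_rot: [180.0, 0.0, 21.0]
ft_force: [-3.1, -3.8, 2.4]
finger_gap: 7.5
PLUNGER top z 119.8 302 yaw 21.0 F [-3.1 -3.8  2.4] Tz 0.041 gap 7.5
```

```bash
python3 -m inch '[0,0,0,0,0,3,255, 0,0,0,0,0,3,255, 0,0,0,0,0,0,255, 0,0,0,0,0,0,255]'; python3 chk.py; python3 look.py w3
```

```text
time: 7.0
tool_pos: [590.3, -248.2, 139.4]
tcp_rot: [180.0, 0.0, 26.9]
ft_force: [-3.5, -3.3, 3.1]
finger_gap: 7.7
PLUNGER top z 119.9 308 yaw 26.9 F [-3.5 -3.3  3.1] Tz 0.051 gap 7.7
7.05 [ 590.25778927 -248.15331227  139.41257999] [-1.79997382e+02  4.22603229e-02  2.69221262e+01]
(97, 104) 50449 med [ 625.7 -222.5   99.9] rect [ 602.1 -250.8] [200.9 150.9] 76.9 col [160. 112.  64.]
(112, 128) 688 med [ 622.7 -254.1  119.7] rect [ 608.5 -253.6] [17.9 45.4] 83.8 col [176. 136.  65.]
(138, 178) 2395 med [ 601.8 -240.9  164.2] rect [ 594.8 -246.8] [29.4 30.2] 61.0 col [88. 82. 79.]
(150, 195) 7717 med [ 597.3 -243.9  186.6] rect [ 591.1 -245.8] [29.5 81.5] 27.3 col [50. 42. 38.]
plunger [ 622.9 -254.4  119.7] 668
```

View pics/w3.png

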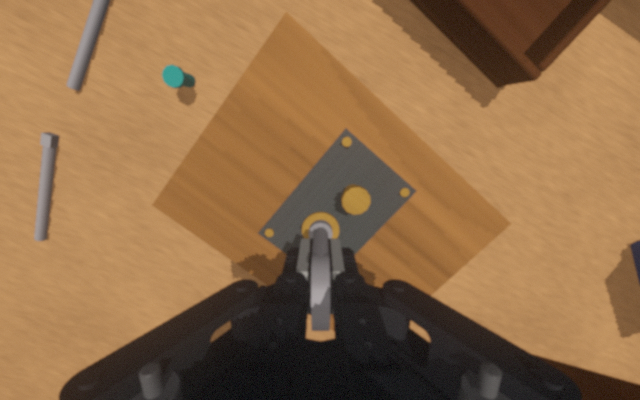

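The key has followed the full 36° (bow vertical in the tool frame at (320,280)) and the plunger head at (356,200) is still up. So the catch is on the other side: go back, then step clockwise.

```bash
python3 -m inch '[0,0,0,0,0,-5,255, 0,0,0,0,0,-5,255, 0,0,0,0,0,-5,255, 0,0,0,0,0,-5,255, 0,0,0,0,0,-5,255, 0,0,0,0,0,-5,255, 0,0,0,0,0,-5,255, 0,0,0,0,0,0,255]'; python3 chk.py
python3 -m inch '[0,0,0,0,0,-2.5,255, 0,0,0,0,0,-2.5,255, 0,0,0,0,0,0,255]'; python3 chk.py
```

```text
time: 7.9
tool_pos: [590.4, -248.8, 139.5]
tcp_rot: [179.9, -0.0, -8.3]
ft_force: [-2.4, -6.2, 0.8]
finger_gap: 7.5
PLUNGER top z 119.8 314 yaw -8.3 F [-2.4 -6.2  0.8] Tz -0.048 gap 7.5
time: 8.25
tool_pos: [590.4, -249.0, 139.4]
tcp_rot: [179.9, -0.0, -13.2]
ft_force: [-2.3, -6.5, 1.1]
finger_gap: 7.8
PLUNGER top z 119.9 311 yaw -13.2 F [-2.3 -6.5  1.1] Tz -0.042 gap 7.8
```

```bash
python3 -m inch '[0,0,0,0,0,-2.5,255, 0,0,0,0,0,-2.5,255, 0,0,0,0,0,0,255]'; python3 chk.py
```

```text
time: 8.6
tool_pos: [590.4, -249.1, 139.5]
tcp_rot: [179.9, -0.0, -18.2]
ft_force: [-2.8, -7.9, 0.4]
finger_gap: 8.0
PLUNGER top z 119.6 324 yaw -18.2 F [-2.8 -7.9  0.4] Tz 0.005 gap 8.0
```

```bash
python3 -m inch '[0,0,0,0,0,-2.5,255, 0,0,0,0,0,-2.5,255, 0,0,0,0,0,0,255]'; python3 chk.py
```

```text
time: 8.95
tool_pos: [590.3, -249.2, 139.5]
tcp_rot: [179.9, -0.0, -23.2]
ft_force: [-2.6, -7.7, 1.7]
finger_gap: 8.0
PLUNGER top z 119.1 338 yaw -23.2 F [-2.6 -7.7  1.7] Tz -0.11 gap 8.0
```

```bash
python3 -m inch '[0,0,0,0,0,0,255, 0,0,0,0,0,0,255]'; python3 chk.py
```

```text
time: 9.2
tool_pos: [590.3, -249.2, 139.5]
tcp_rot: [179.9, -0.0, -23.1]
ft_force: [-2.2, -7.7, 0.7]
finger_gap: 7.3
PLUNGER top z 119.1 331 yaw -23.1 F [-2.2 -7.7  0.7] Tz -0.006 gap 7.3
```

```bash
python3 -m inch '[0,0,0,0,0,-2.5,255, 0,0,0,0,0,-2.5,255, 0,0,0,0,0,0,255]'; python3 chk.py
```

```text
time: 9.55
tool_pos: [590.3, -249.3, 139.5]
tcp_rot: [179.9, -0.0, -28.2]
ft_force: [-2.5, -7.5, 1.4]
finger_gap: 7.8
PLUNGER top z 105.8 256 yaw -28.2 F [-2.5 -7.5  1.4] Tz 0.021 gap 7.8
```

```bash
python3 -m inch '[0,0,0,0,0,-2.5,255, 0,0,0,0,0,0,255]'; python3 chk.py
```

```text
time: 9.8
tool_pos: [590.3, -249.3, 139.4]
tcp_rot: [179.9, -0.0, -30.7]
ft_force: [-2.2, -9.5, 1.4]
finger_gap: 8.2
PLUNGER top z 105.8 263 yaw -30.7 F [-2.2 -9.5  1.4] Tz -0.044 gap 8.2
```

The plunger has dropped: its top is at 105.8 mm, against 106 expected. Now stop turning, let go and rise.

```bash
python3 -m inch '[0,0,0,0,0,0,255, 0,0,0,0,0,0,100, 0,0,0,0,0,0,50, 0,0,0,0,0,0,0, 0,0,0,0,0,0,0, 0,0,0,0,0,0,0]'
python3 -m inch '[0,0,0.02,0,0,0,0, 0,0,0.03,0,0,0,0, 0,0,0.03,0,0,0,0, 0,0,0.03,0,0,0,0, 0,0,0.03,0,0,0,0, 0,0,0,0,0,0,0, 0,0,0,0,0,0,0, 0,0,0,0,0,0,0]'
python3 chk.py; python3 look.py w4
```

```text
time: 10.45
tool_pos: [590.7, -247.6, 139.2]
tcp_rot: [-180.0, 0.0, -30.4]
ft_force: [-0.2, -0.9, -0.3]
finger_gap: 79.0
time: 11.25
tool_pos: [590.1, -247.6, 277.8]
tcp_rot: [180.0, 0.1, -30.4]
ft_force: [-0.4, 0.4, -0.1]
finger_gap: 85.3
PLUNGER top z 105.9 91 yaw -30.4 F [-0.4  0.4 -0.1] Tz 0.04 gap 85.3
11.3 [ 589.95144275 -247.56087482  277.39528558] [ 1.79993166e+02  1.61059229e-01 -3.04484759e+01]
(97, 104) 21504 med [ 610.2 -258.1   99.9] rect [ 602.8 -250.7] [200.9 150.6] 76.9 col [149. 102.  58.]
112 128 0
(138, 178) 81 med [ 603.6 -255.9  166.5] rect [ 601.9 -252.9] [ 6.6 12.5] 14.9 col [101.  89.  81.]
(150, 195) 357 med [ 594.9 -250.4  186. ] rect [ 590.4 -248.3] [ 7.7 32.2] 59.9 col [133. 122. 119.]
```

View pics/w4.png

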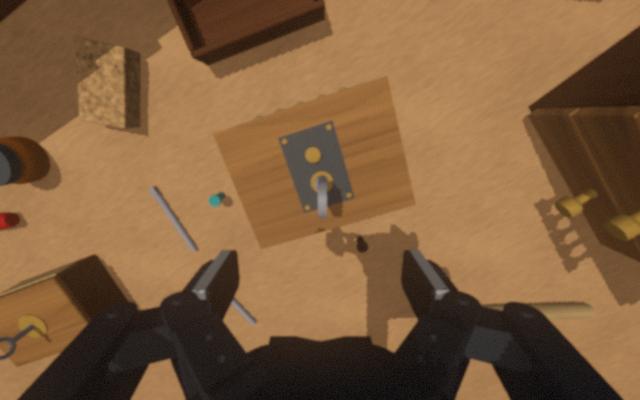

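The plunger at (313,155) is flat on the lid. The key stands free at (322,195), turned to about -30°, and the gripper is open and clear above it.

```bash
python3 -c "
from bench import r;print(r.hand_in())"
```

```text
the job is handed in; nothing more can be done
None
```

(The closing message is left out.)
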